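Pin two stacked filter trays together

TASK

The two black filter trays are stacked, and one end is already pinned. Take the long pin from the pin rack and push it down through the aligned lug holes of both trays at the free end, the one towards the rack, until its flange sits on the upper lug; keep hold of it all the way down, do not drop it in. Then let go, leaving the pin home and upright and the trays still squarely stacked.

Things in the scene. Friction and masses are not known exactly. Their poses are not given: they have to be found in the camera images.
- pin_grip (a point): Long steel pin, at the middle of its handle: an upright cylinder 22 mm across, 50 mm tall. Below, a flange 40 mm across, 6 mm thick, its underside 31 mm below this point, then a shaft 14 mm across, 92 mm long, tapering to 10 mm at the tip, 123 mm below this point. 0.16 kg, z up along the pin. It stands loose in a socket of the rack; the two other pins there are short, their tops over 30 mm lower.
- long_pin: The same long pin; origin at the shaft's tip, z up along the pin. The rack is a fixed grey block 56 x 212 x 45 mm with a row of three sockets 72 mm apart, 34 mm deep, 18 mm wide, running roughly left to right as seen by the robot. Pins lift straight out. Of the two short pins one has the same handle, one a ball.
- upper_hole (a point): Empty hole of the upper tray: centre, at the top face of its aluminium lug (56 x 56 x 12 mm, flush with the tray's rim, 120 mm above the bench, at the end nearer the rack). 26 mm across, right through. z up; y points along the stack to the pinned lug 276 mm away, whose pin stands 57 mm higher. Tray 160 x 220 x 60 mm, 0.7 kg, filters inside below the rim; loose, but corner tabs hold it within 3 mm.
- lower_hole (a point): Matching hole (26 mm across, lug 12 mm thick) in the lower tray: centre, at the lug's top face, 60 mm straight below the upper hole. The lower tray is fixed to the bench; under this lug it is open down to the bench. With the flange on the upper lug the shaft passes both lugs and ends 28 mm above the bench.
Not all that is in view belongs to the job. Leave any purple look-alike of the long_pin alone.

How it is judged (in metres and radians):
On the way, in this order (a step that is already met when the one before it is completed fails the run):
1. the held pin is part way down the upper hole (contact force between the fingers and long_pin above 0.5 N and horizontal distance between pin_grip and upper_hole below 0.015 m and z of pin_grip in the frame of upper_hole between 0.045 and 0.108 m), for 0.1 s.
2. the pin, still held, has its flange down on the upper lug (contact force between the fingers and long_pin above 0.5 N and horizontal distance between pin_grip and upper_hole below 0.015 m and z of pin_grip in the frame of upper_hole below 0.041 m), for 0.1 s.
At the end, for the whole second after the job is handed in: Pin through both lugs: handle middle within 15 mm horizontally of the upper hole and 18 mm of the lower, 22 to 39 mm above the upper lug (flange home within 8 mm), tilt under 0.18 rad, at rest; upper lug within 12 mm of straight above the lower, 52 to 68 mm higher (horizontal distance between pin_grip and upper_hole below 0.015 m and horizontal distance between pin_grip and lower_hole below 0.018 m and z of pin_grip in the frame of upper_hole between 0.022 and 0.039 m and angle between pin_grip's own z axis and vertical below 0.18 rad and linear speed of long_pin below 0.03 m/s and horizontal distance between upper_hole and lower_hole below 0.012 m and z of upper_hole in the frame of lower_hole between 0.052 and 0.068 m); the robot touches nothing.
It also fails if it takes over 42 s, if anything falls off the work surface, if the arm or the gripper's body presses on something with over 40 N, if the wrist force passes 120 N, or if a joint passes its speed limit or range.

ROBOT

A 6-joint arm with a two-finger parallel gripper is mounted at the origin on the work surface. World frame = base frame: x ahead of the robot, y to its left, z up, the work surface at z = 0. Lengths are in m, angles in degrees, forces in N, time in s.
With the tool pointing down it reaches from about 0.325 to 0.775 m from the base axis. Payload 5.5 kg.
Tool frame: the origin (TCP) lies at the centre of the arm's flange, where the gripper is bolted on; the fingertips stand 182 mm ahead of it and the grasp point (between the pads) lies 163 mm ahead of it; z points along the fingers, y is the direction in which the jaws open and shut (so a half turn about z gives the same grasp; the last joint's range is limited). The gripper opens to 88 mm and grips with 3 to 60 N. Pads are 20 mm wide; open, the fingers measure 115 mm over their backs; the gripper's body (75 mm by 178 mm) begins 61 mm behind the grasp point.
Start: joints at [-69.769, 5.22, 70.514, -0, 104.267, -3.249], TCP at [0.239, -0.55, 0.405] pointing down, gripper open.
Joint ranges: [-164.24, 164.24], [-49.07, 125.15], [9.68, 141.18], [-86.29, 266.29], [3.28, 154.24], [-151.56, 151.56]. Speed limits (degrees/s): [147.25, 147.25, 172.46, 180, 180, 180].

INTERFACE

Orientations are given as [roll, pitch, yaw] about the fixed x, y, z axes, in that order (R = Rz(yaw) Ry(pitch) Rx(roll)).
In Python, from station import r gives the robot as it stands. The module is installed in compiled form; this text tells all that it offers. Calls block until the motion is done:
- r.reach(position, orientation): joint-space move of the TCP to a pose.
- r.servo_line(position, rotation=None, speed=0.15): straight line of the TCP; rotation=None keeps the orientation; speed is the mean speed in m/s.
- r.move_joints(angles): joint-space move.
- r.let_go() and r.grab(squeeze=None): open the fingers fully, or close them until they stop; squeeze is the grip in N (None keeps the last).
- r.wait(seconds).
- r.inverse_kinematics(position, orientation): joint angles nearest the present ones, or None.
- r.sense(): the state.
- r.snapshot(name): name is "scene" or "top" or "wrist"; returns a dict with "frame" (400x640x3 uint8, red, green, blue), "fx", "fy", "cx", "cy" (pixels), "dist_coeffs" ([k1, k2, p1, p2, k3] as OpenCV has them; the pictures are not rectified), "R" (3x3) and "t" (3): a world point X has camera coordinates R X + t. Camera axes: x right, y down, z forward; pixel columns grow to the right and rows downward; lengths in m; the calibration is good to about 2 mm. A picture is of the moment at which its call begins. There is no depth.
A pose or a line that the arm cannot do raises r.IKError and nothing moves.
- r.hand_in(): hands the job in, once; it reports no verdict.
The state is a dict: "clock": time; "joints": joint angles; "joint_vel": joint speeds; "joint_torque": joint torques, N m; "tcp_pos": TCP position; "orientation": TCP orientation; "contact_force": force on the tool from outside, world axes, zero at the start; "torque": the same for the moment, N m; "opening": finger opening in m.
Only numpy, scipy, OpenCV 4.12 (cv2) and the standard library are available. Lean on these libraries where they do the work, as an engineer would, in place of code of your own. Each camera call takes 0.05 s, during which the arm holds its last target. There are 200 camera calls.

## Working session

There is one attempt and no reset: what is moved stays moved. The work goes in short steps, each a Python script; the robot and the scene stay as the last script left them, time stands still between calls to the robot, and variables do not carry over. Pictures are saved under pics/ and viewed, about 8 in all and at most 12, crops included, and the job is handed in when it is done.

```bash
mkdir -p pics; cat > h.py <<'E'
import numpy as np, cv2
from station import r
def snap(n,f):
    s=r.snapshot(n); cv2.imwrite(f'pics/{f}.png',s['frame'][:,:,::-1]); np.savez(f'pics/{f}.npz',**{k:np.array(v) for k,v in s.items()}); return s
def load(f): return dict(np.load(f'pics/{f}.npz'))
def K(s): return np.array([[s['fx'],0,s['cx']],[0,s['fy'],s['cy']],[0,0,1]],float)
def ray(s,uv):
    p=cv2.undistortPoints(np.array([[uv]],float),K(s),np.array(s['dist_coeffs'],float))[0,0]
    R=np.array(s['R']);t=np.array(s['t']); d=R.T@np.array([p[0],p[1],1]); return -R.T@t,d
def plane(s,uv,z):
    o,d=ray(s,uv); return o+d*(z-o[2])/d[2]
def proj(s,X):
    return cv2.projectPoints(np.array([X],float).reshape(-1,1,3),cv2.Rodrigues(np.array(s['R'],float))[0],np.array(s['t'],float),K(s),np.array(s['dist_coeffs'],float))[0].reshape(-1,2)
E
python3 - <<'E'
from h import *
for n in('scene','top'):
    s=snap(n,n+'0'); print(n,-np.array(s['R']).T@s['t'],s['fx'])
a=[cv2.imread(f'pics/{n}0.png') for n in('scene','top')]
print(r.sense())
E
```

```text
scene [ 0.92285322 -0.06996719  0.6615048 ] 407.03438481031503
top [ 0.4078597  -0.08915622  1.01621258] 489.8817780780479
{'clock': 0.1, 'joints': array([-6.97689704e+01,  5.25897741e+00,  7.05751499e+01, -1.13038074e-03,
        1.04268458e+02, -3.24766778e+00]), 'joint_vel': array([ 0.04333786, -0.10151448, -0.07159656, -0.0144856 ,  0.04389086,
       -0.09608821]), 'joint_torque': array([ 3.78927376e-03, -4.47857273e+01, -4.07569778e+01,  7.01060216e-02,
        2.84794247e-02, -8.63615082e-05]), 'tcp_pos': array([ 0.23906617, -0.55036687,  0.4036161 ]), 'orientation': array([-1.79897517e+02, -4.71745348e-03,  2.34784156e+01]), 'contact_force': array([ 0.65892667, -0.324368  ,  0.23863473]), 'torque': array([ 0.06657079,  0.04503255, -0.00123548]), 'opening': 0.08783575735128703}
```

View pics/scene0.png

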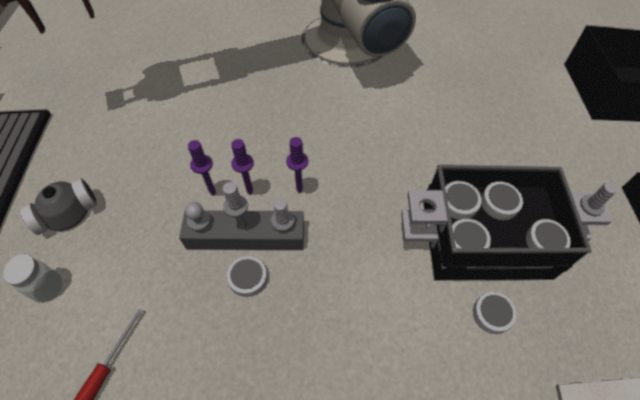

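View pics/top0.png

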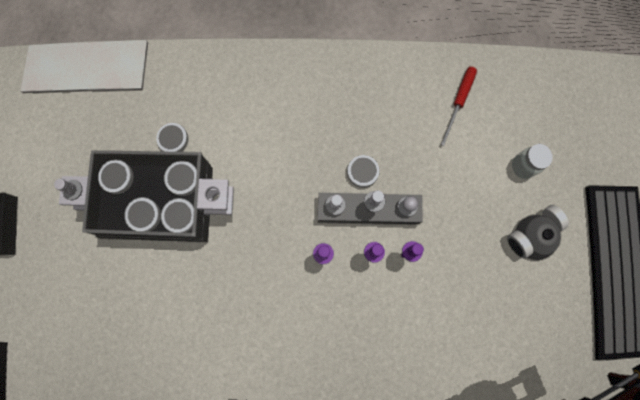

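The grey pins in the rack are candidates: ball at scene (196,213) / top (408,205), middle at (233,197) / (375,200), and a short cylinder at (282,212) / (335,204). The purple look-alikes are at scene (200,158), (241,157) and (297,155). The middle pin stands tallest and has a cylindrical handle, so I choose that one and check it in a close crop.

```bash
python3 - <<'E'
from h import *
a=cv2.imread('pics/scene0.png'); b=cv2.imread('pics/top0.png')
f=lambda i,x,y,w,h:cv2.resize(i[y:y+h,x:x+w],(400,300),interpolation=cv2.INTER_CUBIC)
cv2.imwrite('pics/c1.png',np.vstack([np.hstack([f(a,170,165,144,108),f(b,310,165,120,90)]),np.hstack([f(a,390,170,80,60),f(b,184,165,64,48)])]))
E
```

```text
(no output)
```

View pics/c1.png

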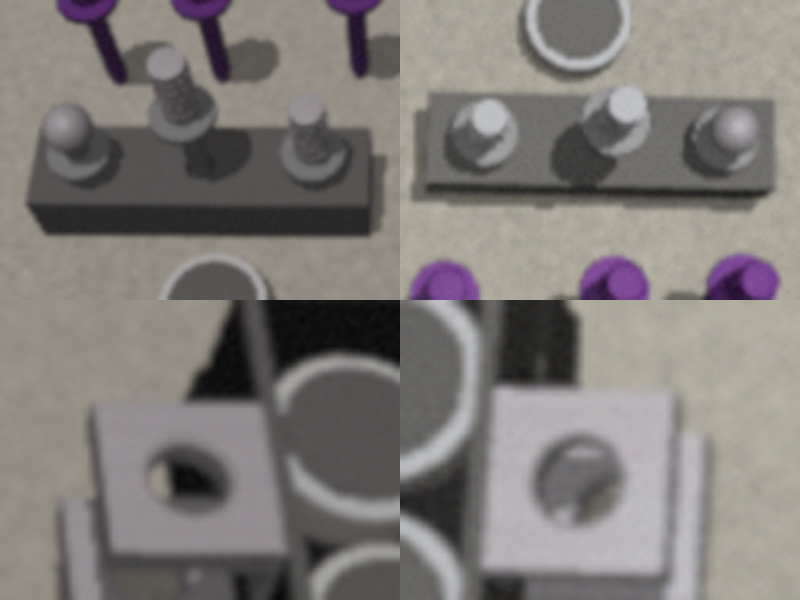

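```bash
python3 - <<'E'
from h import *
a=load('scene0');b=load('top0')
def c(x,y,x0,y0,k): return ((x+.5)*k+x0-.5,(y+.5)*k+y0-.5)
def tri(u,v):
    A=np.zeros((3,3));q=np.zeros(3)
    for s,p in((a,u),(b,v)):
        o,d=ray(s,p);d/=np.linalg.norm(d);P=np.eye(3)-np.outer(d,d);A+=P;q+=P@o
    return np.linalg.solve(A,q)
us=c(166,64,170,165,.36);ut=c(227,105,310,165,.3)
print('pin top',tri(us,ut),plane(a,us,.159),plane(b,ut,.159))
us=c(182,112,170,165,.36);ut=c(216,121,310,165,.3)
print('flange',tri(us,ut),plane(a,us,.109),plane(b,ut,.109))
hs=c(188,180,390,170,.2);ht=c(178,181,184,165,.16)
print('hole',tri(hs,ht),plane(a,hs,.12),plane(b,ht,.12))
L=[plane(b,c(x,y-300,184,165,.16),.12)[:2] for x,y in((96,387),(275,393),(267,575),(83,570))]
print('lug',np.round(L,4),np.mean(L,0))
L=[plane(a,c(x,y-300,390,170,.2),.12)[:2] for x,y in((92,403),(258,405),(286,556),(108,553))]
print('lugS',np.round(L,4),np.mean(L,0))
E
```

```text
pin top [ 0.57933759 -0.20498491  0.15649168] [ 0.58103177 -0.20397848  0.159     ] [ 0.5788961  -0.20497648  0.159     ]
flange [ 0.57970522 -0.20502033  0.10773601] [ 0.58046664 -0.20421992  0.109     ] [ 0.57954749 -0.20534327  0.109     ]
hole [0.58834473 0.10091163 0.11821729] [0.5894401  0.10047652 0.12      ] [0.58796607 0.1004114  0.12      ]
lug [[0.6167 0.1271]
 [0.6154 0.0722]
 [0.5597 0.0722]
 [0.5605 0.1279]] [0.58805991 0.09982836]
lugS [[0.5602 0.0733]
 [0.561  0.1276]
 [0.6172 0.1274]
 [0.6158 0.0717]] [0.58852845 0.09999847]
```

```bash
python3 - <<'E'
from h import *
for yaw in(90,-90):
    for p in([.58,-.2047,.40],[.58,-.2047,.30],[.58,-.2047,.47],[.5883,.1002,.47],[.5883,.1002,.31]): 
        q=r.inverse_kinematics(p,[180,0,yaw]); print(yaw,p,None if q is None else np.round(q,1))
r.reach([.58,-.2047,.40],[180,0,90] if abs(r.inverse_kinematics([.58,-.2047,.4],[180,0,90])[5])<abs(r.inverse_kinematics([.58,-.2047,.4],[180,0,-90])[5]) else [180,0,-90])
s=r.sense();print(s['clock'],s['tcp_pos'],s['orientation'])
w=snap('wrist','w1')
print(-w['R'].T@w['t'] if hasattr(w['R'],'T') else 0, proj(w,[[.58,-.2047,.159],[.58,-.2047,.109]]))
E
```

```text
90 [0.58, -0.2047, 0.4] [-22.6   7.5  68.5   0.  104.  -22.6]
90 [0.58, -0.2047, 0.3] [-22.6   7.8  78.4   0.   93.9 -22.6]
90 [0.58, -0.2047, 0.47] [-22.6   9.   59.7   0.  111.3 -22.6]
90 [0.5883, 0.1002, 0.47] [  6.4   6.1  62.9  -0.  111.    6.4]
90 [0.5883, 0.1002, 0.31] [ 6.4  4.8 80.5 -0.  94.7  6.4]
-90 [0.58, -0.2047, 0.4] None
-90 [0.58, -0.2047, 0.3] None
-90 [0.58, -0.2047, 0.47] None
-90 [0.5883, 0.1002, 0.47] None
-90 [0.5883, 0.1002, 0.31] NoneTraceback (most recent call last):
  File "<stdin>", line 5, in <module>
TypeError: 'NoneType' object is not subscriptable
```

```bash
python3 - <<'E'
from h import *
r.reach([.58,-.2047,.40],[180,0,90])
s=r.sense();print(s['clock'],s['tcp_pos'],s['orientation'])
w=snap('wrist','w1')
print(proj(w,[[.58,-.2047,.159],[.58,-.2047,.109]]))
E
```

```text
1.8667 [ 0.57961419 -0.20571038  0.40004761] [-1.79994708e+02  2.24479795e-02  8.98927739e+01]
[[318.55127723 214.70641847]
 [318.64955831 194.48226299]]
```

View pics/w1.png

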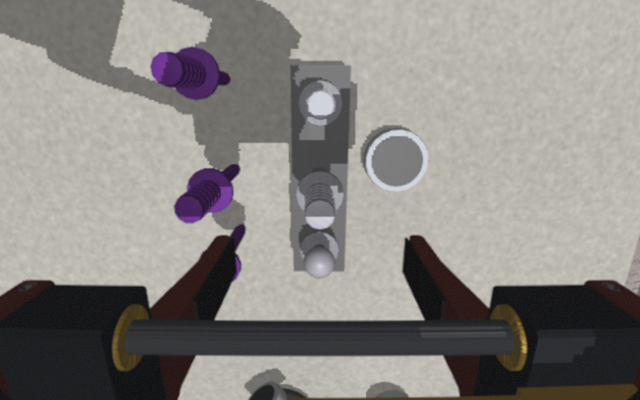

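The wrist view shows the pin top at (319,214), which matches the prediction of (318.6,214.7). I'll check how far the middle purple pin at (188,207) is from the fingers, then grasp.

```bash
python3 - <<'E'
from h import *
w=load('w1')
for z in(.1,.15): print(z,plane(w,(188,208),z),plane(w,(232,188),z-.05))
r.servo_line([.58,-.2047,.303],speed=.1)
s=r.sense();print(s['tcp_pos'],s['contact_force'])
r.grab(squeeze=30)
s=r.sense();print(s['clock'],s['tcp_pos'],s['opening'],s['contact_force'])
r.servo_line([.58,-.2047,.48],speed=.12)
s=r.sense();print(s['clock'],s['tcp_pos'],s['opening'],s['contact_force'])
w=snap('wrist','w2');snap('scene','s2');snap('top','t2')
f=lambda i,x,y,w,h:cv2.resize(i[y:y+h,x:x+w],(400,500),interpolation=cv2.INTER_CUBIC)
cv2.imwrite('pics/c2.png',np.hstack([f(cv2.imread('pics/s2.png'),160,60,160,200),cv2.resize(cv2.imread('pics/w2.png')[100:350,220:420],(400,500))]))
E
```

```text
0.1 [ 0.46603251 -0.21923328  0.1       ] [ 0.4927251 -0.2147791  0.05     ]
0.15 [ 0.4864117  -0.20259433  0.15      ] [ 0.50599738 -0.2013248   0.1       ]
[ 0.58017268 -0.20474957  0.30408693] [0.01197286 0.29196558 1.40538425]
4.0583 [ 0.579987   -0.20470962  0.30296117] 0.021632015450264223 [-0.11828516 -0.65455979 -0.90224648]
5.6833 [ 0.58012336 -0.20475895  0.47894204] 0.02172117231496928 [ 0.68278514  0.54591585 -1.36786158]
```

View pics/c2.png

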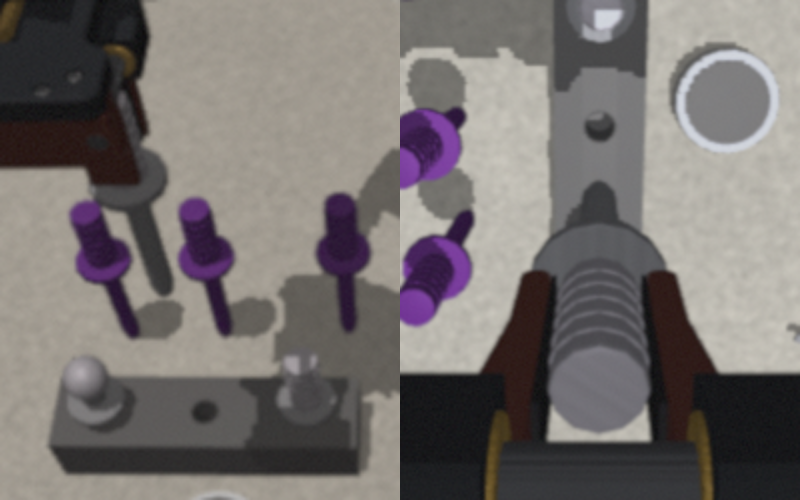

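```bash
python3 - <<'E'
from h import *
a=load('s2');print('tip pred',proj(a,[[.58,-.2047,.193],[.58,-.2047,.198]]),'seen ~225.4,175')
r.servo_line([.5883,.1002,.48],speed=.15)
r.servo_line([.5883,.1002,.435],speed=.1)
s=r.sense();print(s['clock'],s['tcp_pos'],s['orientation'],s['opening'])
snap('wrist','w3');snap('scene','s3');snap('top','t3')
a=load('s3');b=load('w3')
print('hole s,w',proj(a,[[.5883,.1002,.12],[.5883,.1002,.147]]),proj(b,[[.5883,.1002,.12],[.5883,.1002,.147]]))
cv2.imwrite('pics/c3.png',np.hstack([cv2.resize(cv2.imread('pics/s3.png')[110:260,360:480],(400,500),interpolation=cv2.INTER_CUBIC),cv2.resize(cv2.imread('pics/w3.png')[100:350,220:420],(400,500))]))
E
```

```text
tip pred [[224.57003379 173.72614699]
 [223.87743695 171.64026408]] seen ~225.4,175
8.6167 [0.58825007 0.10007727 0.43544388] [ 1.79979229e+02 -2.58734579e-03  8.99886559e+01] 0.02172521376511345
hole s,w [[426.92604204 204.98601826]
 [430.86439431 195.65760806]] [[318.17458806 188.00050179]
 [318.10006424 196.54039427]]
```

View pics/c3.png

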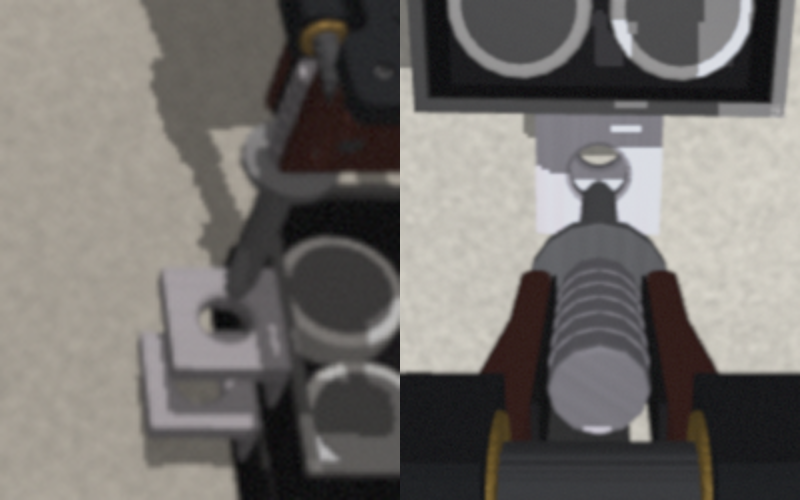

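Everything lines up: the scene shows the tip at (431,198) against a predicted (431,196), and the wrist shows the hole at (320,186) against (318,188). I'll go down in steps and watch the forces.

```bash
python3 - <<'E'
from h import *
x,y=.5883,.1002
f0=r.sense()['contact_force']
for z in [.40,.375,.35,.335,.328,.324,.321,.319,.317,.3155,.314,.3125,.311]:
    r.servo_line([x,y,z],speed=.05)
    s=r.sense(); d=s['contact_force']-f0
    print(z,round(s['clock'],2),s['tcp_pos'].round(4),d.round(1),s['torque'].round(2))
    if abs(d[2])>6 or np.hypot(*d[:2])>6: break
r.wait(.3)
snap('wrist','w4');snap('scene','s4')
cv2.imwrite('pics/c4.png',np.hstack([cv2.resize(cv2.imread('pics/s4.png')[110:260,360:480],(400,500),interpolation=cv2.INTER_CUBIC),cv2.resize(cv2.imread('pics/w4.png')[100:350,220:420],(400,500))]))
E
```

```text
0.4 9.62 [0.5883 0.1002 0.4003] [-0.9 -0.2  0.7] [-0.04 -0.06 -0.01]
0.375 10.27 [0.5883 0.1002 0.3749] [-2.1 -0.3  0.7] [-0.02 -0.04 -0.05]
0.35 10.92 [0.5883 0.1002 0.3499] [-1.3  0.5  0.3] [-0.02 -0.1   0.01]
0.335 11.37 [0.5882 0.1002 0.3344] [-2.1  0.   0.8] [-0.02 -0.13  0.05]
0.328 11.66 [0.5882 0.1002 0.3275] [-1.9  0.   0.9] [-0.01 -0.12  0.02]
0.324 11.91 [0.5882 0.1002 0.3236] [-2.1  0.2  1. ] [-0.04 -0.05  0.03]
0.321 12.16 [0.5883 0.1002 0.3207] [-1.  -0.5  0.8] [-0.01 -0.12  0.  ]
0.319 12.41 [0.5883 0.1002 0.32  ] [-2.7 -0.7  5.8] [-0.03  0.08  0.01]
0.317 12.66 [0.5881 0.1002 0.3199] [-5.9 -0.1 11.8] [-0.13  0.73 -0.06]
```

View pics/c4.png

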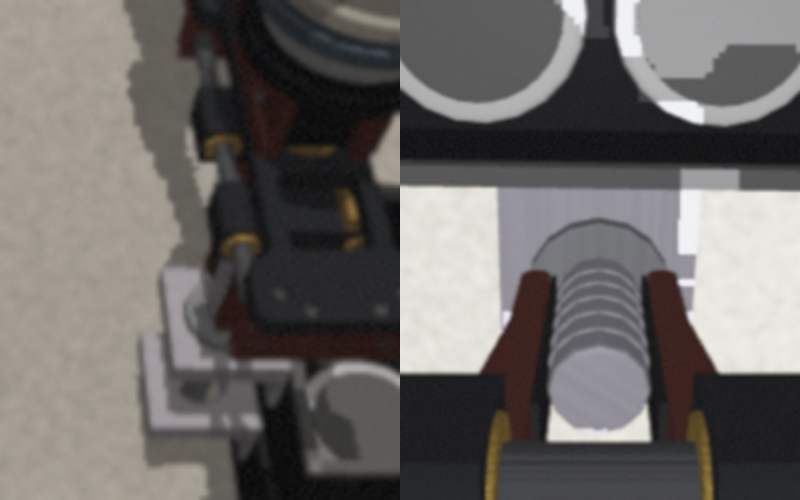

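The flange looks seated: contact came at TCP z 0.320 against an expected 0.317, and the force rose while z stayed put. I'll relieve the press, release, withdraw and check.

```bash
python3 - <<'E'
from h import *
x,y=.5883,.1002
r.servo_line([x,y,.3197],speed=.03); r.wait(.2)
print(r.sense()['contact_force'])
r.let_go(); r.wait(.3)
r.servo_line([x,y,.46],speed=.12)
s=r.sense();print(s['clock'],s['tcp_pos'],s['opening'],s['contact_force'])
w=snap('wrist','w5')
r.reach([.45,-.15,.46],[180,0,90]); 
a=snap('scene','s5');b=snap('top','t5')
P=[[x,y,.176],[x,y,.126]]
print(proj(a,P),proj(b,P),proj(w,P))
cv2.imwrite('pics/c5.png',np.hstack([cv2.resize(cv2.imread('pics/s5.png')[130:250,380:476],(400,500),interpolation=cv2.INTER_CUBIC),cv2.resize(cv2.imread('pics/t5.png')[150:240,174:246],(400,500),interpolation=cv2.INTER_CUBIC)]))
print(r.sense()['clock'])
E
```

```text
[-0.21954695  0.55359127  2.76935797]
16.2333 [0.58840883 0.10018759 0.4589214 ] 0.08766532872480091 [0.61238286 0.24347987 0.16186149]
[[435.41362388 184.84584009]
 [427.77794715 202.97064626]] [[205.8894433  187.03884369]
 [211.5415571  192.7250454 ]] [[318.61185741 198.55327521]
 [318.77385184 183.24875414]]
17.4833
```

View pics/c5.png

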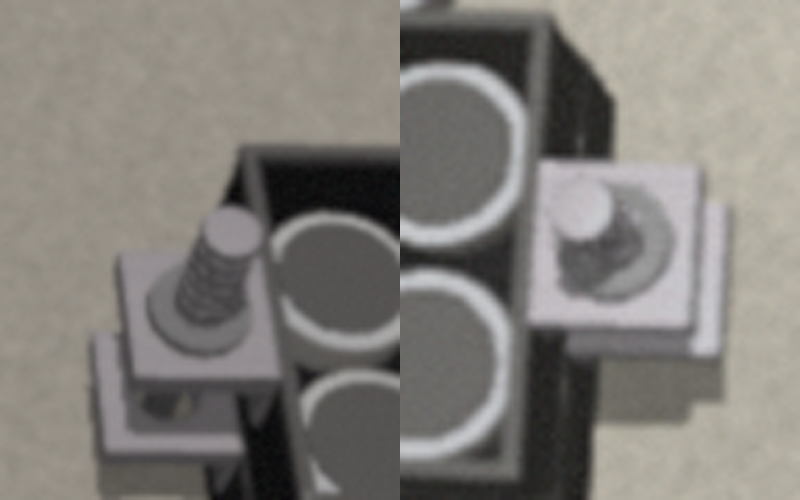

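```bash
python3 -c "
from h import *
print(r.hand_in())"
```

```text
the job is handed in; nothing more can be done
None
```

I moved the long pin (the middle, tallest one in the rack) to the free-end lug and pushed it down until its flange sat on the upper lug. I held it all the way, then released it and handed the job in at about 17.5 s of the 42 s allowed. No verdict is reported.

- **Seating:** the wrist force rose to about 12 N while the TCP stopped at z = 0.320, 3 mm above the 0.317 I expected. The grip height on the handle was only known to a few mm, so I took this as the flange touching.
- **After release:** the flange lies flat on the lug. The handle top is at scene (435.4,185.0) against a predicted (435.4,184.8), and at top (206.8,187.4) against (205.9,187.0). That puts the pin upright and home, within about 2 mm.
- **Trays:** the upper lug still looks squarely above the lower one by eye; I didn't re-measure it after insertion.
- **Shaft in the lower lug:** the view there is partly blocked. I inferred that the shaft passes through from how far the pin went down and from meeting no resistance before the flange touched.
- **Clearance:** the gripper was empty and well clear at hand-in, and I left the purple pins alone. No check failed.

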